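# Press a candle jar's lid home through the guarded lever

## Task

Seat the wooden lid on the jar in the lid press: push the loading slide fully home so that the jar stands under the ram, then reach down through the window of the guard, press the lever pad right down, hold it down for about a second and let it rise again. Do not touch the guard, and do not touch, grip or lift the jar or its lid; leave the lever alone until the slide is home, and leave the things around the press where they stand.

Things in the scene. Friction and masses are not known exactly. Their poses are not given: they have to be found in the camera images.
- press: grey bench lid press, fixed to the worktop; base plate 260 x 250 mm, column and head 186 mm high, pivot cheeks and lever link up to 225 mm. Origin: on the worktop, straight under the ram axis; its x axis points from the open loading front to the column at the back (the way the slide goes home), y to the left seen from the front, z up. A clear finger shield 110 mm wide hangs in front of the ram, 40 mm ahead of (-x from) the ram axis, from 139 to 189 mm above the worktop
- push_plate (a point): centre of the near face of the upright steel push plate at the front end of the loading slide; the plate is 90 mm wide (along the press's y), 5 mm thick and stands from 19 to 65 mm above the worktop; this point is 45 mm above the worktop and 94 mm in front of the jar's centre
- slide (a joint): loading slide, m: 0 = drawn out as at the start, 0.090 = fully home against its stop, jar under the ram; it moves along the press's +x and takes about 3 N to push; it stays where it is left
- guard: fixed guard cage over the lever pad, on the right (-y) of the press: four aluminium posts, clear plastic sides, and on top a flat horizontal steel frame 3 mm thick, 108 mm (x) by 115 mm (y), top face 238 mm above the worktop, with one rectangular window. Its origin and axes are those of the press
- guard_window (a point): centre of the window in the guard's top frame, at the level of its top face; the opening is 76 mm along the press's x and 84 mm along its y
- lever_pad (a point): centre of the top of the round black pad (44 mm across) at the free end of the hand lever, under the middle of the window; at rest its top is 8 mm below the top of the guard frame, and it goes down 32 mm
- lever (a joint): hand lever, rad: 0 = at rest (up), 0.185 = pad right down on its stop; about 2 to 3 N at the pad moves it, about 8 N while the lid goes in; sprung, so it rises by itself when let go. It pivots 175 mm to the left (+y) of the pad and drives the ram down 12 mm
- jar: candle in a clear glass, 69 mm across and 82 mm high, loose in the black nest ring of the slide; origin at the centre of its underside (25 mm above the worktop), z up
- lid (a joint): wooden lid in the jar's mouth (70 mm across, 7 mm thick), m: 0 = 6 mm proud of the rim, 0.006 = seated on the rim; its gasket rubs, so it needs about 11 N and only the ram should press it. It starts between 0 and 0.0015
- jar_open: bystander: a candle glass without lid, 69 mm across, 82 mm high, loose; origin at the centre of its underside
- lid_spare: bystander: loose wooden jar lid, 72 mm across, 10 mm thick; origin at the centre of its underside
- tealight: bystander: tealight, 39 mm across, 22 mm high, loose; origin at the centre of its underside
- carton: bystander: upright narrow carton 30 x 43 x 132 mm, loose; origin at the centre of its underside

How it is judged:
By the outcome, as a careful person would: the job done as asked, in the order asked, and still so for the second after the job is handed in, with the robot touching nothing.
It also fails if it takes over 51 s, if anything falls off the work surface, if the arm or the gripper's body presses on something with over 40 N, if the wrist force passes 120 N, or if a joint passes its speed limit or range.

## Robot

A 7-joint arm with a two-finger parallel gripper is mounted at the origin on a cart in front of the work surface, level with it; the furniture and walls round the work are solid. World frame = base frame: x ahead of the robot, y to its left, z up, the work surface at z = 0. Lengths are in m, angles in degrees, forces in N, time in s.
With the tool pointing down it reaches from about 0.425 to 0.8 m from the base axis. Payload 8.3 kg.
Tool frame: the origin (TCP) lies at the centre of the arm's flange, where the gripper is bolted on; the fingertips stand 173 mm ahead of it and the grasp point (between the pads) lies 155 mm ahead of it; z points along the fingers, y is the line along which they close (so a half turn about z gives the same grasp; the last joint's range is limited). The gripper opens to 85 mm and grips with 20 to 120 N. Pads are 22 mm wide; open, the fingers measure 114 mm over their backs; the gripper's body (76 mm by 85 mm) begins 54 mm behind the grasp point. The pads swing forward as they close: fully open they stand 13 mm farther back than shut.
Start: joints at [61.427, 21.967, 0.94, 78.501, -0.361, 79.538, -2.664], TCP at [0.264, -0.567, 0.405] pointing down, gripper open.
Joint ranges: [-169.22, 169.22], [-14.56, 117.87], [-87.37, 89.26], [10.42, 133.3], [-82.24, 262.24], [0.94, 117.77], [-172.7, 172.7]. Speed limits (degrees/s): [136.94, 136.94, 172.46, 172.46, 180, 180, 180].

## Interface

Orientations are given as [roll, pitch, yaw] about the fixed x, y, z axes, in that order (R = Rz(yaw) Ry(pitch) Rx(roll)).
In Python, from bench import bot, effector, kinematics, observe, camera, camera_info, order gives the robot as it stands. Calls block until the motion is done:
- bot.move_ptp(position, orientation): joint-space move of the TCP to a pose.
- bot.move_linear(position, v=0.15, rotation=None, f_stop=None): straight line of the TCP; rotation=None keeps the orientation; v is the mean speed in m/s. With f_stop (N) it stops when the force on the tool has changed by that much, and returns True; else False.
- bot.move_j(angles): joint-space move.
- effector.gripper_to(opening): finger opening in m; the grip force is fixed at half the most; returns when the fingers have stopped.
- bot.dwell(seconds).
- kinematics.inverse_kinematics(position, orientation): joint angles nearest the present ones, or None.
- observe(): the state.
- camera(name): name is "side" or "top"; returns (picture, depth): 480x640x3 uint8, red, green, blue; 480x640 float32, m along the optical axis (not along the pixel's ray), 0 where there is no reading.
- camera_info(name): a dict with "K" (3x3 intrinsics, pixels), "k1" (the pictures are not rectified: a ray, as slopes to the right and down, at radius r is drawn at 1 + k1 r^2 times it, then the intrinsics apply), "rvec" (rotation vector, rad) and "tvec" (3), from world to camera coordinates, as OpenCV has them. Camera axes: x right, y down, z forward; pixel columns grow to the right and rows downward; lengths in m; the calibration is good to about 2 mm. A picture is of the moment at which its call begins. camera_info takes no time and is no camera call.
A pose or a line that the arm cannot do raises bot.MotionError and nothing moves.
- order.finish_job(): hands the job in, once; it reports no verdict.
The state is a dict: "t": time; "joint_positions": joint angles; "joint_vel": joint speeds; "effort": joint torques, N m; "eef_pos": TCP position; "tcp_rot": TCP orientation; "contact_force": force on the tool from outside, world axes, zero at the start; "moment": the same for the moment, N m; "width": finger opening in m.
Only numpy, scipy, OpenCV 4.12 (cv2) and the standard library are available. Lean on these libraries where they do the work, as an engineer would, in place of code of your own. Each camera call takes 0.05 s, during which the arm holds its last target. There are 200 camera calls.

## Working session

There is one attempt and no reset: what is moved stays moved. The work goes in short steps, each a Python script; the robot and the scene stay as the last script left them, time stands still between calls to the robot, and variables do not carry over. Pictures are saved under pics/ and viewed, on a budget of 10 in all, crops included, one or two more only if the job needs it, and the job is handed in when it is done.

```bash
ls; mkdir -p pics
cat > h.py <<'E'
import numpy as np, cv2
from bench import bot, effector, kinematics, observe, camera, camera_info, order
def cam(n):
    c=camera_info(n); return np.array(c["K"],float),c["k1"],cv2.Rodrigues(np.array(c["rvec"],float))[0],np.array(c["tvec"],float)
def ray(n,uv):
    K,k1,R,t=cam(n); uv=np.array(uv,float).reshape(-1,1,2)
    p=cv2.undistortPoints(uv,K,np.array([k1,0,0,0.])).reshape(-1,2)
    d=np.c_[p,np.ones(len(p))]@R; return -R.T@t,d
def onz(n,uv,z):
    o,d=ray(n,uv); return o+d*((z-o[2])/d[:,2])[:,None]
def proj(n,P):
    K,k1,R,t=cam(n); return cv2.projectPoints(np.array(P,float).reshape(-1,1,3),cv2.Rodrigues(R)[0],t,K,np.array([k1,0,0,0.]))[0].reshape(-1,2)
def cloud(n,depth):
    v,u=np.mgrid[:480,:640]; o,d=ray(n,np.c_[u.ravel(),v.ravel()]); return (o+d*depth.reshape(-1,1)).reshape(480,640,3)
E
python3 - <<'E'
from h import *
for n in("top","side"):
    im,d=camera(n); cv2.imwrite(f"pics/{n}0.png",im[...,::-1]); np.save(f"{n}0.npy",d)
    K,k1,R,t=cam(n); print(n,K.tolist(),k1,-R.T@t,R[2])
print(observe())
E
```

```text
pics
top [[586.5805596955961, 0.0, 333.3547969473348], [0.0, 586.5805596955961, 247.71171118774902], [0.0, 0.0, 1.0]] 0.057001035587547336 [0.38481848 0.06449795 1.37588871] [ 0.17949067  0.00442035 -0.98374974]
side [[552.5656749794352, 0.0, 323.0251022289408], [0.0, 552.5656749794352, 234.33594739735295], [0.0, 0.0, 1.0]] 0.03947442698632503 [0.64183745 0.66792964 0.96561666] [-0.06316651 -0.60257042 -0.79556199]
{'t': 0.1, 'joint_positions': array([61.42592407, 22.01058927,  0.93830223, 78.55555802, -0.35990321,
       79.53728999, -2.66580277]), 'joint_vel': array([ 0.01617084, -0.08739051,  0.04771023, -0.14620923, -0.01841805,
        0.0123116 , -0.0585846 ]), 'effort': array([ 5.01236980e-03, -6.29130864e+01,  8.48284420e-01, -3.72753704e+01,
        1.66005129e-02,  1.04705861e-02, -1.47909435e-05]), 'eef_pos': array([ 0.26381403, -0.56643048,  0.40377478]), 'tcp_rot': array([-1.79899442e+02,  2.51730973e-03,  2.49723739e+01]), 'contact_force': array([ 0.7742303 , -0.10612947,  0.4308763 ]), 'moment': array([ 0.04153028, -0.00124645,  0.00892999]), 'width': 0.0853300470945909}
```

View pics/top0.png

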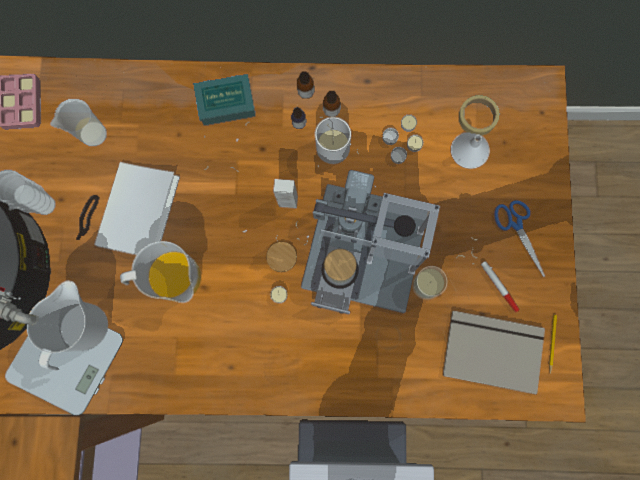

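View pics/side0.png

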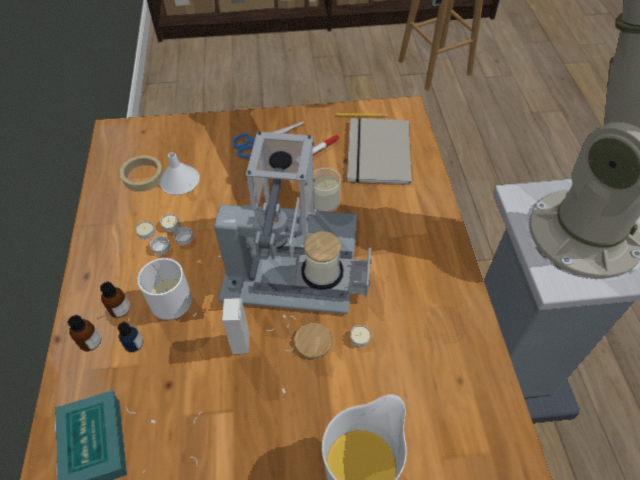

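Run:
```python
from h import *
im=cv2.imread("pics/top0.png"); s=cv2.imread("pics/side0.png")
cv2.imwrite("pics/c1.png",cv2.resize(im[165:320,290:450],None,fx=3.8,fy=3.8,interpolation=cv2.INTER_CUBIC))
cv2.imwrite("pics/c2.png",cv2.resize(s[125:315,210:380],None,fx=3.1,fy=3.1,interpolation=cv2.INTER_CUBIC))
for n,(u0,u1,v0,v1) in {"top":(370,450,180,270),"side":(240,325,120,220)}.items():
    d=np.load(n+"0.npy"); P=cloud(n,d)
    m=np.zeros((480,640),bool); m[v0:v1,u0:u1]=1
    m&=(abs(P[...,2]-0.238)<0.006)&(d>0)
    g=cv2.imread(f"pics/{n}0.png").max(2); m&=g>90
    k,l,st,_=cv2.connectedComponentsWithStats(m.astype(np.uint8)); b=1+np.argmax(st[1:,4])
    v,u=np.where(l==b); X=onz(n,np.c_[u,v],.238)[:,:2]
    print(n,len(u),np.median(P[l==b][:,2]),cv2.minAreaRect((X*1000).astype(np.float32)),st[b])
    # pad
    pm=np.zeros((480,640),bool); pm[v0:v1,u0:u1]=1; pm&=(g<45)&(abs(P[...,2]-.23)<.012)
    k,l,st,c=cv2.connectedComponentsWithStats(pm.astype(np.uint8)); b=1+np.argmax(st[1:,4]); v,u=np.where(l==b)
    X=onz(n,np.c_[u,v],.230)[:,:2]; print("pad",st[b],cv2.minAreaRect((X*1000).astype(np.float32)),np.median(P[l==b][:,2]))
```

```text
top 1473 0.2378348076948793 ((641.5638427734375, -73.03489685058594), (114.68511962890625, 108.35811614990234), 77.23250579833984) [ 372  193   68   64 1473]
pad [394 220  12  16  39] ((633.90283203125, -58.661399841308594), (35.198516845703125, 11.790987968444824), 30.32573127746582) 0.22984496338035365
side 1357 0.2396522033777173 ((643.587646484375, -74.1572265625), (123.36188507080078, 110.37611389160156), 77.35161590576172) [ 245  132   68   51 1357]
pad [270 152  21  17 287] ((644.0180053710938, -71.57913970947266), (42.249691009521484, 37.40509033203125), 85.73677825927734) 0.23174428386536394
```

View pics/c1.png

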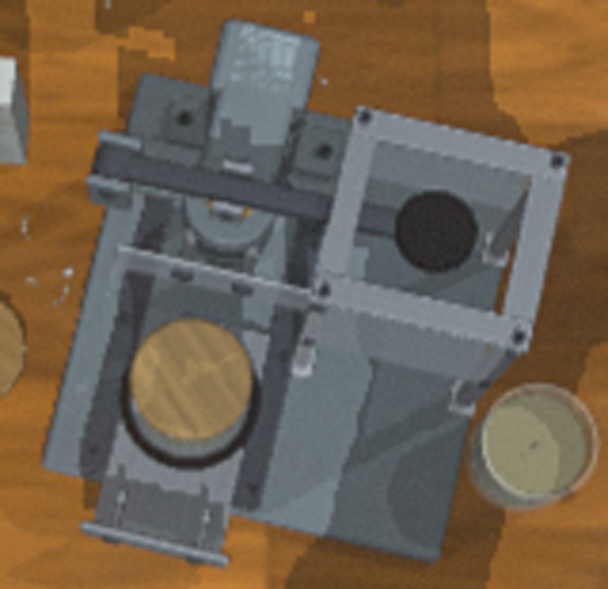

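View pics/c2.png

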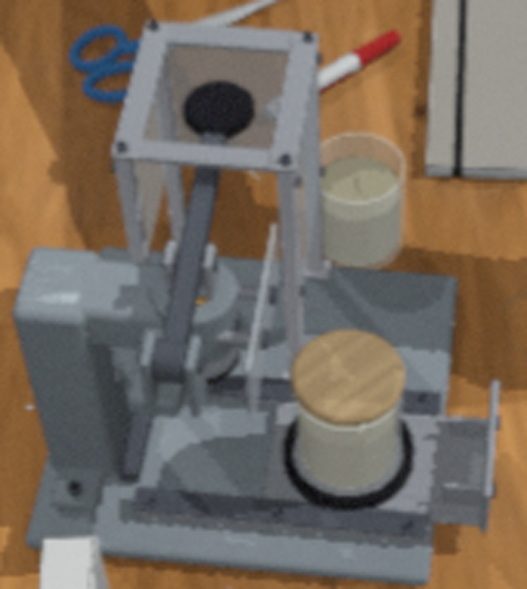

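The crops show the frame, pad (c1 ≈436,231), lid (c1 ≈192,379) and push plate's top edge (c1 ≈(83,530)–(227,562)) clearly. I'll turn these into the press frame next.

Run:
```python
from h import *
f=lambda p:np.array(p,float)/3.8+[290-.37,165-.37]
g=lambda p:np.array(p,float)/3.1+[210-.34,125-.34]
yaw=np.radians(-12.77); ex=np.array([np.cos(yaw),np.sin(yaw)]); ey=np.array([-ex[1],ex[0]])
pr=lambda n,p,z:print(n,z,p:=onz("top" if n[0]=='t' else "side",[p],z)[0,:2],"press-axes",p@ex,p@ey)
pr("t pad",f([436,231]),.23); pr("s pad",g([219,110]),.23)
pr("t frame win UL",f([372,138]),.238);pr("t win UR",f([531,176]),.238);pr("t win LR",f([505,322]),.238);pr("t win LL",f([338,286]),.238)
pr("s win",g([166,44]),.238);pr("s win",g([287,51]),.238);pr("s win",g([277,150]),.238);pr("s win",g([135,140]),.238)
pr("t lid",f([192,379]),.113); pr("s lid",g([349,376]),.112)
pr("t plateL",f([83,531]),.065); pr("t plateR",f([227,563]),.065)
pr("s plate top far(-y)",g([496,383]),.065); pr("s plate top near(+y)",g([489,452]),.065)
pr("t frame c",f([0,0]),.238)
print(np.array([.64156,-.07303])@ex,np.array([.64156,-.07303])@ey)
P=cloud("top",np.load("top0.npy")); Q=P.reshape(-1,3)
m=(Q[:,2]>.03)&(Q[:,2]<.075)
a=Q[:,:2]@ex; b=Q[:,:2]@ey
m&=(a>.38)&(a<.50)&(b>.0)&(b<.2)
for x,y,z in list(zip(a[m],b[m],Q[m,2]))[-60::3]: print(round(x,4),round(y,4),round(z,4))
```

```text
t pad 0.23 [ 0.64120204 -0.07150492] press-axes 0.6411473458242982 0.07199368272412994
s pad 0.23 [ 0.64340993 -0.07091728] press-axes 0.6431707352849918 0.07305480869897998
t frame win UL 0.238 [ 0.68901776 -0.03725493] press-axes 0.6802098075239926 0.1159655850346761
t win UR 0.238 [ 0.66958744 -0.12039094] press-axes 0.679636301819733 0.03059108710450259
t win LR 0.238 [ 0.59166291 -0.10588574] press-axes 0.6004330154261113 0.027513231798160204
t win LL 0.238 [ 0.6094273  -0.01949597] press-axes 0.5986626008729575 0.11569278206156577
s win 0.238 [ 0.67209896 -0.12315887] press-axes 0.6826975230498178 0.02844676291619702
s win 0.238 [ 0.59881193 -0.10859163] press-axes 0.6080033166878207 0.0264544797434888
s win 0.238 [ 0.61187903 -0.02647182] press-axes 0.6025956098709437 0.10943139642998997
s win 0.238 [ 0.69384092 -0.043877  ] press-axes 0.686377403779439 0.11057341333411809
t lid 0.113 [0.57859949 0.05482087] press-axes 0.5521704706828306 0.18135729117123872
s lid 0.112 [0.57861747 0.0489502 ] press-axes 0.5534856439609205 0.17563580867993098
t plateL 0.065 [0.49480931 0.117304
[... 188 characters left out ...]
0634] press-axes 0.46230296869551607 0.13677593521981024
s plate top near(+y) 0.065 [0.49408442 0.08360203] press-axes 0.4633841386227926 0.1907455277496496
t frame c 0.238 [0.76185761 0.16051903] press-axes 0.7075324414807724 0.32494801932087714
0.6418335529605357 0.07058544321639751
0.4628 0.1644 0.064
0.4662 0.1558 0.0473
0.4585 0.1795 0.0432
0.4588 0.1726 0.0606
0.4603 0.166 0.0615
0.4616 0.1595 0.0652
0.4637 0.153 0.058
0.4588 0.1679 0.0454
0.4587 0.1611 0.0676
0.4606 0.1547 0.0641
0.4619 0.1482 0.0675
0.4589 0.1609 0.0363
0.4588 0.1542 0.0593
0.4596 0.1477 0.0686
0.4618 0.1411 0.0614
0.4564 0.1581 0.0479
0.4581 0.1515 0.0461
0.4585 0.145 0.0614
0.4598 0.1385 0.0662
0.4588 0.1422 0.0347
```

```bash
cat >> h.py <<'E'
from scipy.spatial.transform import Rotation as Ro
yaw=np.radians(-12.77); EX=np.array([np.cos(yaw),np.sin(yaw),0]); EY=np.array([-EX[1],EX[0],0]); EZ=np.array([0,0,1.])
def ori(tilt,flip=1):
    t=np.radians(tilt); z=-np.cos(t)*EZ+np.sin(t)*EX; y=flip*EY
    return Ro.from_matrix(np.c_[np.cross(y,z),y,z])
def pose(a,b,h,tilt,flip=1):  # tip centre at press-axes coordinates a,b (about world origin), height h
    r=ori(tilt,flip); p=a*EX+b*EY+h*EZ-.173*r.apply([0,0,1]); return p,r.as_euler('xyz',degrees=True)
E
python3 - <<'E'
from h import *
for fl in(1,-1):
  for tilt in(0,10,15,20):
    for nm,a,h in(("pre",.425,.30),("low",.425,.042),("end",.54,.042)):
        q=kinematics.inverse_kinematics(*pose(a,.190,h,tilt,fl)); print(fl,tilt,nm,None if q is None else np.round(q,0))
  for h in(.30,.198): q=kinematics.inverse_kinematics(*pose(.642,.0715,h,0,fl)); print("pad",h,q)
for h in(.5,.55): print(kinematics.inverse_kinematics([.264,-.567,h],[180,0,25]))
E
```

```text
1 0 pre [ 29.   3. -46.  94.   2.  84.  60.]
1 0 low [ 31.  22. -53. 114.  22.  54.  44.]
1 0 end [ 21.  31. -40.  98.  23.  59.  50.]
1 10 pre [ 26.  -6. -41. 101.   1.  75.  62.]
1 10 low [ 32.  15. -56. 122.  27.  44.  37.]
1 10 end [ 28.  28. -50. 107.  35.  50.  39.]
1 15 pre [ 11. -10. -28. 105.   3.  70.  59.]
1 15 low [ 31.  12. -55. 126.  30.  39.  32.]
1 15 end [ 33.  28. -57. 111.  44.  47.  30.]
1 20 pre [ -9. -13. -13. 110.   9.  66.  53.]
1 20 low [ 35.  11. -62. 129.  39.  36.  22.]
1 20 end [ 37.  28. -62. 116.  54.  45.  21.]
pad 0.3 [ 25.57609845  27.4627185  -34.92157505  66.08797036  15.30905577
  90.80108988  71.24742773]
pad 0.198 [ 26.82522537  29.46149744 -34.5991092   76.49203271  16.52768552
  79.0308855   69.83340148]
-1 0 pre [  59.   13.  -84.   93.   13.   86. -129.]
-1 0 low [  19.   18.  -38.  114.   14.   52. -130.]
-1 0 end [  13.   28.  -30.   99.   16.   57. -125.]
-1 10 pre [  -5.   -6.  -13.  102.    4.   75. -122.]
-1 10 low [  25.   13.  -48.  122.   23.   43. -140.]
-1 10 end [  15.   23.  -33.  108.   24.   46. -133.]
-1 15 pre [  27.  -11.  -42.  105.   -0.   70. -117.]
-1 15 low [  35.   14.  -61.  126.   33.   40. -151.]
-1 15 end [  14.   20.  -33.  112.   28.   40. -138.]
-1 20 pre [  -8.  -13.  -14.  110.    9.   66. -127.]
-1 20 low [  50.   22.  -81.  129.   54.   45. -170.]
-1 20 end [  10.   17.  -29.  117.   33.   35. -145.]
pad 0.3 [  15.26196259   24.92416181  -17.94663738   66.68563438    7.46136621
   89.46930535 -103.94638511]
pad 0.198 [  15.16330593   26.56208322  -16.73893983   77.12567486    7.58332798
   77.39907158 -104.32705772]
[61.21339099 20.99795532  1.31596849 67.92814935 -0.47160456 91.07891448
 -2.5668823 ]
[61.09783326 21.51866982  1.57347773 60.9939971  -0.58206806 97.49432332
 -2.51423442]
```

Run:
```python
from h import *
effector.gripper_to(0.0)
bot.move_linear([.264,-.567,.52],v=.2)
bot.move_ptp(*pose(.425,.190,.30,10))
p,_=pose(.425,.190,.042,10); print(bot.move_linear(p,v=.15))
s=observe(); print(s["t"],s["eef_pos"],p,s["tcp_rot"],s["contact_force"],s["width"],s["joint_positions"])
im,_=camera("side"); cv2.imwrite("pics/s1.png",im[60:400,180:600,::-1])
im,_=camera("top"); cv2.imwrite("pics/t1.png",cv2.resize(im[160:400,260:480,::-1],None,fx=2,fy=2))
```

```text
False
5.9 [0.4274543  0.09811132 0.21294082] [0.42718684 0.09799952 0.21237174] [179.9847295   10.06281079 167.22879637] [ 0.51338819 -0.17921929 -0.12715795] 4.3825306544235296e-05 [ 24.86466813  13.06472395 -47.62674149 121.94640189  22.68461915
  42.89390576  40.03727723]
```

View pics/s1.png

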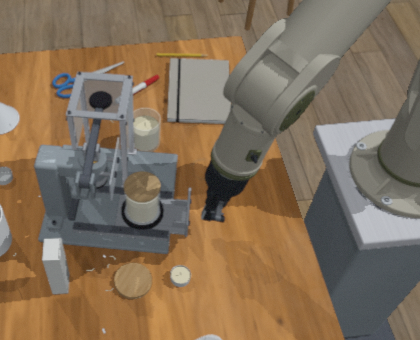

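The tool stands in front of the push plate (crop ≈213,215, plate ≈187,212), and everything else is clear. Next is the push.

Run:
```python
from h import *
s0=observe()
r=bot.move_linear(pose(.545,.190,.042,10)[0],v=.04,f_stop=12)
s=observe(); print(r,s["t"],"a",s["eef_pos"]@EX-pose(0,0,0,10)[0]@EX,s["contact_force"]@EX,s["contact_force"])
im,d=camera("side"); cv2.imwrite("pics/s2.png",im[60:400,180:600,::-1])
```

```text
True 8.5667 a 0.5392180790652529 -0.3714739091742019 [-0.43414726 -0.2349589  -1.17638911]
```

View pics/s2.png

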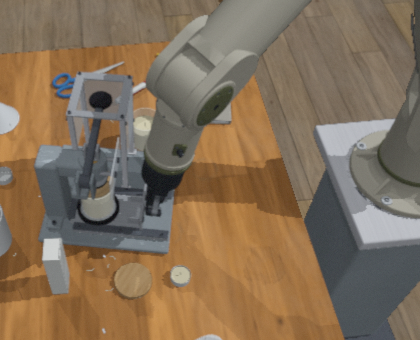

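The slide looks home, with the jar under the ram (crop ≈97,205). The contact force has dropped off, so I'll press again slowly to make sure it's against the stop.

Run:
```python
from h import *
o=pose(0,0,0,10)[0]@EX
a=lambda:(observe()["eef_pos"]@EX-o, observe()["contact_force"]@EX, observe()["t"])
print(a()); r=bot.move_linear(pose(.547,.190,.042,10)[0],v=.01,f_stop=15); print(r,a())
bot.dwell(.2);print(a())
bot.move_linear(pose(.495,.190,.042,10)[0],v=.1); print(a())
bot.move_linear(pose(.47,.190,.33,10)[0],v=.25)
p,e=pose(.642,.072,.30,0); bot.move_ptp(*pose(.56,.13,.34,0)); bot.move_linear(p,v=.2)
s=observe(); print(s["t"],s["eef_pos"],p,s["contact_force"],s["joint_positions"])
im,d=camera("side"); cv2.imwrite("pics/s3.png",cv2.resize(im[60:320,180:480,::-1],None,fx=2.3,fy=2.3,interpolation=cv2.INTER_CUBIC))
```

```text
(np.float64(0.5391739442646267), np.float64(0.22879294597388794), 8.6167)
True (np.float64(0.5403345129488505), np.float64(0.08281991861744409), 9.1083)
(np.float64(0.5402076639694343), np.float64(0.2917900155954626), 9.3083)
(np.float64(0.49545093224376024), np.float64(0.9619455590253961), 9.9083)
12.4333 [ 0.64144121 -0.06980949  0.47397334] [ 0.642035   -0.07168722  0.473     ] [ 0.50379224 -0.44221555  1.21581943] [ 31.26560041  29.81452935 -45.62161564  65.81792111  20.80206557
  92.1314788   67.89488167]
```

View pics/s3.png

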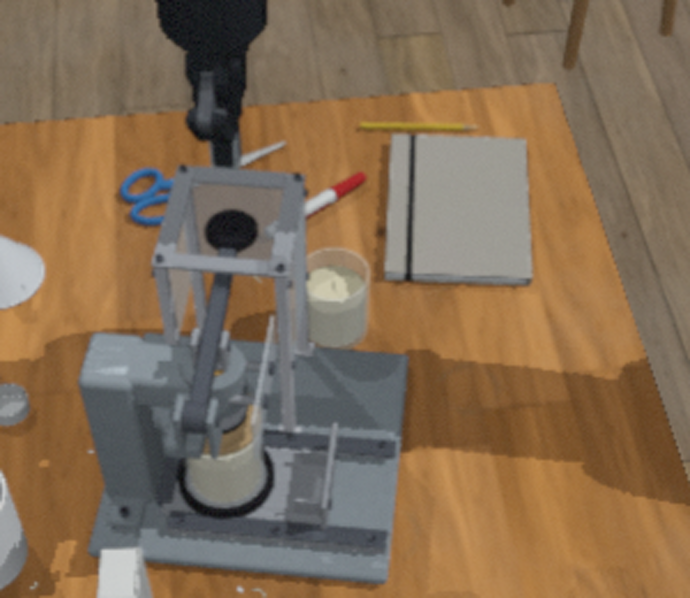

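Run:
```python
from h import *
bot.dwell(.3); s=observe(); print(s["t"],s["eef_pos"],s["tcp_rot"])
im,d=camera("side"); P=cloud("side",d).reshape(-1,3); ok=d.ravel()>0
c=s["eef_pos"]; A=(P-c)@EX*1000; B=(P-c)@EY*1000; H=(P[:,2]-c[2]+.173)*1000
m=ok&(abs(A)<70)&(abs(B)<70)
for h in range(-5,110,8):
    k=m&(H>h)&(H<=h+8)
    if k.sum()>3: print(h,k.sum(),"A",np.percentile(A[k],[1,99]).round(),"B",np.percentile(B[k],[1,50,99]).round())
g=lambda p:np.array(p,float)/2.3+[180-.3,60-.3]
for p in([336,425],[327,500]):
    w=onz("side",[g(p)],.065)[0]; print("plate",w@EX,w@EY)
# plate by depth: vertical face points
a=P@EX;b=P@EY; k=ok&(P[:,2]>.03)&(P[:,2]<.062)&(a>.5)&(a<.6)&(b>.14)&(b<.23)
print(np.histogram(a[k],bins=np.arange(.5,.602,.004)))
d0=np.load("side0.npy");P0=cloud("side",d0).reshape(-1,3);a0=P0@EX;b0=P0@EY;k=(P0[:,2]>.03)&(P0[:,2]<.062)&(a0>.41)&(a0<.51)&(b0>.14)&(b0<.23)
print(np.histogram(a0[k],bins=np.arange(.41,.512,.004)))
```

```text
12.7833 [ 0.64173631 -0.07104782  0.47367816] [-1.79991174e+02  5.34740835e-02  1.67275269e+02]
-5 8 A [-5. 10.] B [2. 5. 7.]
3 23 A [-9. 12.] B [-8.  7. 12.]
11 50 A [-10.  12.] B [-0. 11. 15.]
19 45 A [-9. 12.] B [-5. 12. 15.]
27 34 A [-10.   8.] B [-4. 12. 15.]
43 41 A [-12.  12.] B [-28.  13.  32.]
51 30 A [-12.  12.] B [10. 28. 38.]
59 39 A [-13.  16.] B [13. 29. 45.]
67 86 A [-15.  18.] B [-16.  16.  51.]
75 73 A [-16.  18.] B [-18.  17.  58.]
83 116 A [-15.  18.] B [-11.  43.  63.]
91 166 A [-17.  20.] B [-13.  53.  62.]
99 133 A [-18.  20.] B [-10.  26.  50.]
107 119 A [-18.  20.] B [ 7. 36. 43.]
plate 0.5509178824267432 0.13719985896758718
plate 0.5498808822255157 0.21574133399263326
(array([ 8,  8,  5,  6,  7,  3,  6,  9,  5,  4,  2, 18, 59, 13, 29, 31, 27,
       26, 33, 23,  4,  6,  9, 10, 10]), array([0.5  , 0.504, 0.508, 0.512, 0.516, 0.52 , 0.524, 0.528, 0.532,
       0.536, 0.54 , 0.544, 0.548, 0.552, 0.556, 0.56 , 0.564, 0.568,
       0.572, 0.576, 0.58 , 0.584, 0.588, 0.592, 0.596, 0.6  ]))
(array([ 0,  0,  0,  0,  0,  0,  0,  0,  0,  0,  0,  9, 15, 29, 22, 22, 25,
       23, 23, 18,  0,  5,  6, 10, 12]), array([0.41 , 0.414, 0.418, 0.422, 0.426, 0.43 , 0.434, 0.438, 0.442,
       0.446, 0.45 , 0.454, 0.458, 0.462, 0.466, 0.47 , 0.474, 0.478,
       0.482, 0.486, 0.49 , 0.494, 0.498, 0.502, 0.506, 0.51 ]))
```

The slide moved 90 mm, so it's home. Shut, the knuckles reach ±32 mm at frame level against the ±42 mm window, so the fingers fit. I'll press now.

Run:
```python
from h import *
A0,B0=.642,.0715
st=lambda n:(lambda s:print(n,round(s["t"],2),"tip",(s["eef_pos"]-[0,0,.173]).round(4),s["contact_force"].round(1)))(observe())
L=lambda h,v,**k:bot.move_linear(pose(A0,B0,h,0)[0],v=v,**k)
L(.25,.1); bot.dwell(.2); st("above")
L(.235,.05); st("in window")
print(L(.188,.025,f_stop=22)); st("stopped")
im,_=camera("side"); cv2.imwrite("pics/s4.png",cv2.resize(im[100:320,180:440,::-1],None,fx=2.5,fy=2.5,interpolation=cv2.INTER_CUBIC))
h=observe()["eef_pos"][2]-.173
for i in range(5):
    f=observe()["contact_force"][2]
    if f>14: break
    h-=.001; L(h,.02); st(f"cmd {h:.4f}")
bot.dwell(1.2); st("held")
```

```text
above 13.68 tip [ 0.6421 -0.072   0.2509] [-0.1 -0.4 -0.4]
in window 14.13 tip [ 0.6418 -0.0723  0.2344] [ 0.7  0.  -0. ]
True
stopped 15.52 tip [ 0.6419 -0.0725  0.1991] [-4.2 -0.6  9. ]
cmd 0.1980 15.82 tip [ 0.6419 -0.0722  0.199 ] [-3.5 -2.7  9.4]
cmd 0.1970 16.07 tip [ 0.6418 -0.0722  0.1989] [-5.6 -2.6 14.4]
held 17.27 tip [ 0.6418 -0.0722  0.1988] [-6.9 -1.9 14.5]
```

View pics/s4.png

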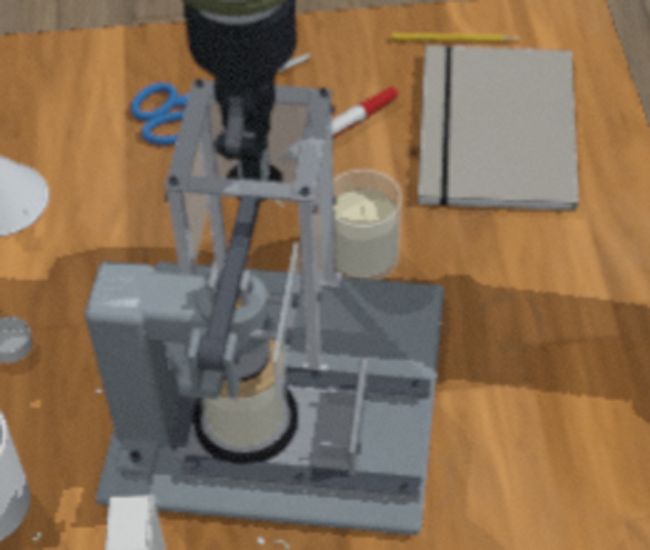

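The lever is firmly down on its stop: the tip is at 0.199 m and 1 mm more command only raised the force. I've held it for over a second, so I'll release, retreat and check.

Run:
```python
from h import *
L=lambda h,v,b=.0715:bot.move_linear(pose(.642,b,h,0)[0],v=v)
L(.255,.05); L(.36,.2); bot.move_linear(np.array([.50,-.30,.55]),v=.25); bot.dwell(.3)
s=observe(); print(s["t"],s["contact_force"])
ims=[]
for n in("side","top"):
    im,d=camera(n); np.save(n+"1.npy",d); cv2.imwrite(f"pics/{n}_end.png",im[...,::-1]); ims.append(im[...,::-1])
c=cv2.resize(ims[0][120:320,200:390],None,fx=2.1,fy=2.1,interpolation=cv2.INTER_CUBIC);e=cv2.resize(ims[1][165:320,250:450],(399,309),interpolation=cv2.INTER_CUBIC)
o=np.zeros((420,798,3),np.uint8);o[:,:399]=c;o[:309,399:]=e;cv2.imwrite("pics/end.png",o)
P=cloud("side",np.load("side1.npy"));g=ims[0].max(2)
m=np.zeros((480,640),bool);m[120:220,240:325]=1;m&=(g<45)&(P[...,2]>.17)&(P[...,2]<.26)
print("pad z",np.median(P[m][:,2]),m.sum())
# lid top height before/after (brown)
for n,f,k in(("side0","side0","0"),("side1","side_end","1")):
    im=cv2.imread(f"pics/{f}.png");P=cloud("side",np.load(n+".npy"));a=P@EX-(.5525+.0905*(k=="1"));b=P@EY-.179
    hsv=cv2.cvtColor(im,cv2.COLOR_BGR2HSV);m=(np.hypot(a,b)<.033)&(P[...,2]>.10)&(P[...,2]<.125)&(hsv[...,1]>60)
    print(n,m.sum(),np.percentile(P[m][:,2],[25,50,75]) if m.any() else "")
```

```text
20.775 [-0.1983288   0.32587418 -0.602048  ]
pad z 0.23161282048019138 285
side0 755 [0.11939558 0.12040011 0.12141201]
side1 125 [0.1150172  0.11586477 0.11682158]
```

View pics/end.png

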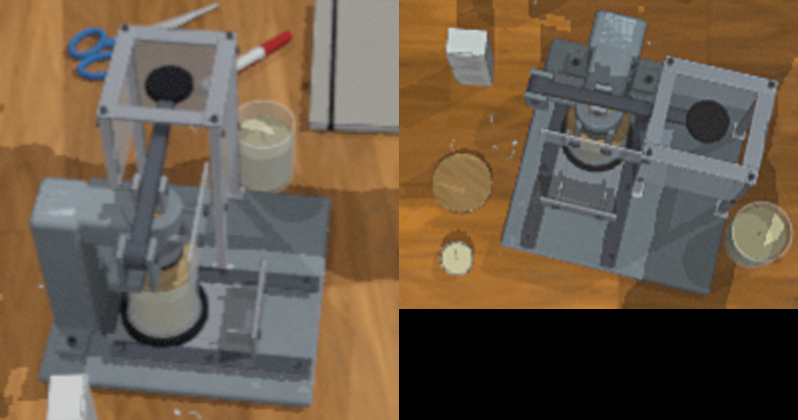

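```bash
python3 -c "
from bench import order; print(order.finish_job())"
```

```text
the job is handed in; nothing more can be done
None
```

The lid is seated, and I handed the job in at about 21 s of robot time, with the arm well clear of the press. I pushed the slide home with closed fingers, then pressed the lever pad through the guard window, held it down for about 1.7 s and let it rise.

- **Slide:** the push ended with a hard stop on two tries (12 N, then 15 N), with about 1 mm of creep between them. Side-camera depth shows about 90 mm of travel, good to a few millimetres.
- **Lever:** the fingertips stopped at 0.199 m, and pressing on only raised the force, to about 14 N. Afterwards the pad was back at its starting height, reading 0.232 m both before and after.
- **Lid:** its top dropped 4.5 mm, from 0.1204 to 0.1159 m. The side camera reads about 1.7 mm high, so that is about 0.114 m, the seated height.
- **Surroundings:** in the final pictures, everything around the press looks to be where it started.
- **Less certain:** a sideways force of 4–7 N showed during the press. I took it to be friction on the pad, since the fingers should have cleared the window frame by about 10 mm or more. The force reading also fell to about zero after each slide stop, so I relied on the position and depth checks there.

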